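Unhook the keyhole-hung carrier from the lift stand

TASK

Take the aluminium carrier off its two screws: push the lift lever back past its stiff point into the end notch so that the platform raises the carrier, slide the raised carrier sideways until both screw heads sit in the large keyhole openings, then draw it forward off the screws until its whole foot stands on the fixed deck. Slide the white timer along the deck to the free end so that it is out of the carrier's way; it must stay upright on the deck. Leave the lever in its notch and do not disturb the other things on the bench.

Things in the scene. Friction and masses are not known exactly. Their poses are not given: they have to be found in the camera images.
- stand: Grey lift stand fixed to the bench, 223 x 220 mm, 130 mm high. Origin on the bench under its middle; x points to its back (away from the robot), y to its left end, z up. Front to back: fixed deck, lift platform (x = 4 to 82 mm; top 24 mm above the bench when down, 51.5 mm when up), upright board (front face at x = 85 mm, top at 130 mm) with two screws.
- deck_mid (a point): Middle of the flat top of the fixed deck: 50 mm above the bench, x = -120 to 0 mm, y = -110 to +110 mm in the stand's frame, this point at x = -60, y = 0. A lip 6 mm high and 6 mm wide runs along its front; its ends are open. Axes as the stand's.
- screw_mid (a point): Point on the board's face midway between the two slotted screws, which stand out towards the front 27 mm to either side of it (stand's y = +12 and +66 mm), 105 mm above the bench. Shank 8 mm thick, head 16 mm wide, head from 6.5 to 11.5 mm off the board.
- carrier: Loose bare-aluminium carrier, 0.45 to 0.8 kg, hung on the screws. Origin: centre of its foot's underside; axes as the stand's. Foot 80 (x) x 120 (y) x 6 mm; back plate 120 wide, 90 high, at x = 36 to 41; cheeks 34 mm high, 6 mm thick, inner faces at y = +-53. Hung, the origin is at x = 43.5, y = 20, z = 28 mm in the stand's frame, 4 mm above the platform. Wholly on the deck at x = -41 to -79.
- carrier_bar (a point): Middle of the round steel bar, 12 mm thick, across the carrier's front between its cheeks, at x = -34, z = 38 mm in the carrier's frame. Between bar, cheeks and back plate is an opening 64 x 106 mm, free from above down to the foot, in which closed fingers can pull the bar or push a cheek; the cheeks' outer faces (y = +-59, clear from above) can be pushed too.
- carrier_hole (a point): Midway between the centres of the carrier's two large (28 mm) keyhole openings, in the back plate. A 14 mm high channel leads from each to the lower end of its 12 mm wide hanging slot on the +y side. To get the heads into the openings the carrier must rise 23.5 mm (the platform does that) and then move 26 mm (give or take 5) to the stand's +y; only then can it be drawn forward (-x) onto the deck.
- lever_knob (a point): Centre of the black ball knob, 30 mm wide, on the lift lever, a steel rod 10 mm thick on a grey console (42 mm wide, 56 high) at the left end of the stand (its middle at x = 0, y = +135 mm in the stand's frame); a grey oil reservoir box, 73 mm high, stands at the right end (y = -135). The knob is 110 mm from the pivot, which is 55 mm above the bench at x = 0.
- lift_lever (a joint): Lever angle, rad. 0: leans 0.4 rad to the stand's front, platform down. It swings to the stand's back (+x). 0.8: leans 0.4 rad back, at its stop in the end notch, platform fully up. The platform rises in proportion. About 3 to 5 N at the knob move it, about 10 N at the stiff point between 0.45 and 0.65; past 0.7 it falls into the notch and stays. Let go earlier, it sinks back.
- lab_timer: White bench timer, a block 43 (x) x 62 (y) x 58 mm high with a sloping front, 0.16 to 0.26 kg, standing on the deck in front of the carrier. Origin at the centre of its underside, z up. The free end of the deck, where the carrier does not go, is its -y (right) end: the carrier, drawn forward at y = 46 mm, takes up y = -14 to 106 mm there.
- tall_bottle: Bystander: tall brown bottle, 65 mm in diameter, 135 mm high, behind the stand. Origin at the centre of its underside.
- squat_bottle: Bystander: white bottle with a blue cap, 60 mm in diameter, 115 mm high, on the bench just past the lever console at the left end of the stand. Origin at the centre of its underside.
- small_bottle: Bystander: brown bottle with a white cap, 52 mm in diameter, 98 mm high, behind the stand. Origin at the centre of its underside.

How it is judged:
By the outcome, as a careful person would: the job done as asked, in the order asked, and still so for the second after the job is handed in, with the robot touching nothing.
It also fails if it takes over 58 s, if anything falls off the work surface, if the arm or the gripper's body presses on something with over 40 N, if the wrist force passes 120 N, or if a joint passes its speed limit or range.

ROBOT

A 7-joint arm with a two-finger parallel gripper is mounted at the origin on a cart in front of the work surface, level with it; the furniture and walls round the work are solid. World frame = base frame: x ahead of the robot, y to its left, z up, the work surface at z = 0. Lengths are in m, angles in rad, forces in N, time in s.
With the tool pointing down it reaches from about 0.35 to 0.9 m from the base axis. Payload 19.9 kg.
Tool frame: the origin (TCP) lies on the centre line of the jaws, within the pads' length; the fingertips stand 22 mm ahead of it and the grasp point (between the pads) lies 3 mm ahead of it; z points along the fingers, y is the line along which they close (so a half turn about z gives the same grasp; the last joint's range is limited). The gripper opens to 94 mm and grips with 3 to 60 N. Pads are 16 mm wide; open, the fingers measure 119 mm over their backs; the gripper's body (75 mm by 177 mm) begins 78 mm behind the grasp point.
Start: joints at [-1.196, 0.417, -0.01, 1.614, 0.005, 1.111, -0.053], TCP at [0.252, 0.572, 0.227] pointing down, gripper open.
Joint ranges: [-2.81, 2.81], [-0.39, 2.02], [-1.27, 1.25], [0.06, 2.57], [-1.19, 4.33], [0.19, 2], [-2.82, 2.82]. Speed limits (rad/s): [1.89, 1.89, 2.39, 2.39, 3.01, 3.01, 3.01].

INTERFACE

Orientations are given as a unit quaternion [w, x, y, z].
In Python, from station import * gives the robot as it stands. The module is installed in compiled form; this text tells all that it offers.
- The arm moves only by the tool servo_tool, never from a script. Its argument "moves" is a list of rows, each a list of 2 entries, a list of its own where there are three numbers: the shift along the world's x, y, z in units of 25 mm (1.0 is 25 mm), then the turn, a rotation vector about the world's x, y, z in degrees. A call has 1 to 10 rows; each row is the pose to reach, as a shift and turn from the pose commanded when the call began; what a row does not reach only later rows make up. A row lasts 1/8 s, in which the tool goes at most 62.5 mm and 10.7 degrees, less where a joint would pass 70% of its speed; a pose out of reach is approached as far as the arm can. A call with a gripper value outside its range is refused whole. "grip" is the opening, from 0 (shut) to 1 (fully open), set as the call begins (left out, the last holds). The fingers move at their own pace and stop on an object; "newtons" is the grip in N (left out, the last holds). Time passes only in rows, so rows that repeat a pose let the fingers close. It gives the time, the measured TCP pose, the force, the opening and the grip force at its end, in the units of the state.
- observe(): the state, without advancing time (a new reading comes with each control period).
- capture(name): name is "side" or "top"; returns a dict with "image" (384x512x3 uint8, red, green, blue), "K" (3x3 intrinsics, pixels), "position" and "attitude" of the camera in the world. Camera axes: x right, y down, z forward; pixel columns grow to the right and rows downward; lengths in m; the calibration is good to about 2 mm. A picture is of the moment at which its call begins. There is no depth.
- hand_in(): hands the job in; it is judged then, once.
Trained networks look in the newest picture that a camera, given by its name, has taken for a name from the list of things; names that differ only in an ending like _2 or _b are one class to them, and where a whole thing is asked for, a point or a joint stands for the part that bears it (a point fixed in the world has none). Each returns a list of dicts, best first, with "conf" (0 to 1); they miss things now and then, are a little off and sometimes report something else, mostly with a low value. They report only what shows in the picture. A call takes as long as a camera call.
- search_frame(thing, camera): "rect" ([left, top, right, bottom] in pixels, round what is visible of it).
- place_of(thing, camera): "at" ([row, column] in pixels: a listed point, or the origin of a listed thing).
The state is a dict: "time_s": time; "joint_pos": joint angles; "qd": joint speeds; "effort": joint torques, N m; "eef_pos": TCP position; "tcp_rot": TCP orientation; "contact_force": force on the tool from outside, world axes, zero at the start; "ft_torque": the same for the moment, N m; "finger_gap": opening from 0.0 (shut) to 1.0 (fully open); "grasp_force": force on a finger pad.
Only numpy, scipy, OpenCV 4.12 (cv2) and the standard library are available. Lean on these libraries where they do the work, as an engineer would, in place of code of your own. Each camera call takes 0.05 s, during which the arm holds its last target. There are 200 camera calls.

## Working session

There is one attempt and no reset: what is moved stays moved. The work goes in short steps, Python scripts to look and compute and a tool call to move; the robot and the scene stay as the last step left them, time stands still between calls to the robot, and variables do not carry over. Pictures are saved under pics/ and viewed, at most 13 in all, crops included, and the job is handed in when it is done.

Besides the shell and the picture viewer there is one more tool, called after "Request:" as name([rows], argument=value, ...), one row to a line, values as JSON. servo_tool: Moves the arm, as the interface text tells. Its arguments: {"type":"object","properties":{"moves":{"type":"array"},"grip":{"type":"number"},"newtons":{"type":"number"}},"required":["moves"]}

```bash
mkdir -p pics; cat > h.py <<'E'
from station import *
import numpy as np, cv2
from scipy.spatial.transform import Rotation as R
def rot(a):
    a=np.array(a,float)
    return a if a.shape==(3,3) else R.from_quat([a[1],a[2],a[3],a[0]]).as_matrix()
def ray(c,rc):
    d=rot(c["attitude"])@np.linalg.inv(c["K"])@np.array([rc[1],rc[0],1.]); return np.array(c["position"]),d/np.linalg.norm(d)
def onz(c,rc,z):
    p,d=ray(c,rc); return p+d*(z-p[2])/d[2]
def tri(rays):
    A=np.zeros((3,3));b=np.zeros(3)
    for p,d in rays:
        M=np.eye(3)-np.outer(d,d);A+=M;b+=M@p
    x=np.linalg.solve(A,b); return x,[np.linalg.norm((np.eye(3)-np.outer(d,d))@(x-p)) for p,d in rays]
def proj(c,x):
    q=np.array(c["K"])@(rot(c["attitude"]).T@(np.array(x)-c["position"])); return q[:2]/q[2]
E
python3 - <<'E'
from h import *
np.set_printoptions(precision=4,suppress=True)
s=observe();print(s["eef_pos"],s["tcp_rot"],s["finger_gap"],s["contact_force"])
C={n:capture(n) for n in("side","top")}
for n in C:
    cv2.imwrite(f"pics/{n}0.png",C[n]["image"][...,::-1]);print(n,C[n]["position"],C[n]["attitude"],C[n]["K"])
for t in "stand deck_mid screw_mid carrier carrier_bar carrier_hole lever_knob lab_timer tall_bottle squat_bottle small_bottle".split():
    rs=[]
    for n in C:
        r=place_of(t,n)
        if r: print(t,n,np.round(r[0]["at"],1),round(r[0]["conf"],2)); rs.append(ray(C[n],r[0]["at"]))
    if len(rs)==2: print("   ",*tri(rs))
E
```

```text
[0.2523 0.5714 0.2268] [-0.0001  0.2064  0.9785 -0.0006] 0.9970549777121824 [-0.1925 -0.5437  0.12  ]
side [ 0.5867 -1.0032  0.638 ] [-0.4484  0.8937  0.0042 -0.0144] [[395.5552   0.     249.6065]
 [  0.     395.5552 189.2258]
 [  0.       0.       1.    ]]
top [ 0.4868 -0.2994  1.0268] [-0.0243  0.7156 -0.6971  0.0358] [[400.3806   0.     257.6858]
 [  0.     400.3806 196.9806]
 [  0.       0.       1.    ]]
stand side [255.6 223.5] 0.89
stand top [224.9 283.2] 0.76
    [ 0.503  -0.3831 -0.0091] [np.float64(0.0017451692669150103), np.float64(0.0017451692669150159)]
deck_mid side [233. 199.] 0.91
deck_mid top [247.3 275.3] 0.66
    [ 0.4484 -0.3608  0.0388] [np.float64(0.00024103295271461883), np.float64(0.00024103295271470893)]
screw_mid side [214.5 264. ] 0.87
screw_mid top [183.7 284.3] 0.81
    [ 0.5952 -0.3747  0.1042] [np.float64(0.0031366159124389765), np.float64(0.003136615912438947)]
carrier side [242.5 244. ] 0.6
carrier top [205.7 285.7] 0.82
    [ 0.5502 -0.3849  0.0333] [np.float64(0.0016419278604051688), np.float64(0.0016419278604051428)]
carrier_bar side [227.7 228.9] 
[... 199 characters left out ...]
.3 291.5] 0.79
    [ 0.582  -0.3945  0.0746] [np.float64(0.000321405486170921), np.float64(0.00032140548617095563)]
lever_knob side [164.4 221.9] 0.72
lab_timer side [222.6 199. ] 0.71
lab_timer top [251.1 266.1] 0.78
    [ 0.4427 -0.3374  0.0485] [np.float64(0.0034644894296527854), np.float64(0.003464489429652915)]
tall_bottle top [175.8 329. ] 0.86
squat_bottle side [191.7 253.3] 0.59
squat_bottle top [199.8 199.6] 0.73
    [ 0.5642 -0.1668  0.006 ] [np.float64(0.0013166831731444848), np.float64(0.001316683173144734)]
small_bottle side [250.8 293.4] 0.95
small_bottle top [166.  284.7] 0.79
    [ 0.6566 -0.3826  0.005 ] [np.float64(0.0002688145089832643), np.float64(0.00026881450898333533)]
```

```bash
python3 -c "
import cv2
a=cv2.imread('pics/side0.png')[120:320,120:390];b=cv2.imread('pics/top0.png')[130:320,150:390]
cv2.imwrite('pics/s0c.png',cv2.resize(a,None,fx=2.9,fy=2.9,interpolation=2));cv2.imwrite('pics/t0c.png',cv2.resize(b,None,fx=3,fy=3,interpolation=2))"
```

```text
(no output)
```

View pics/s0c.png

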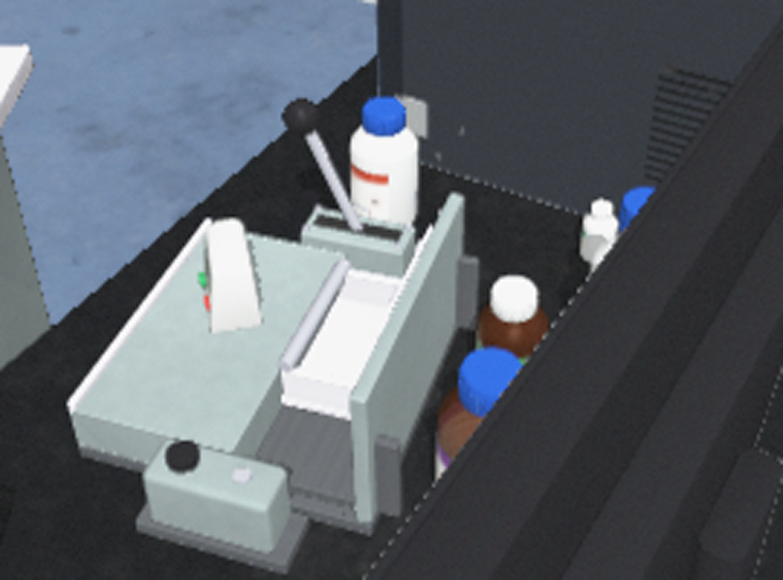

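View pics/t0c.png

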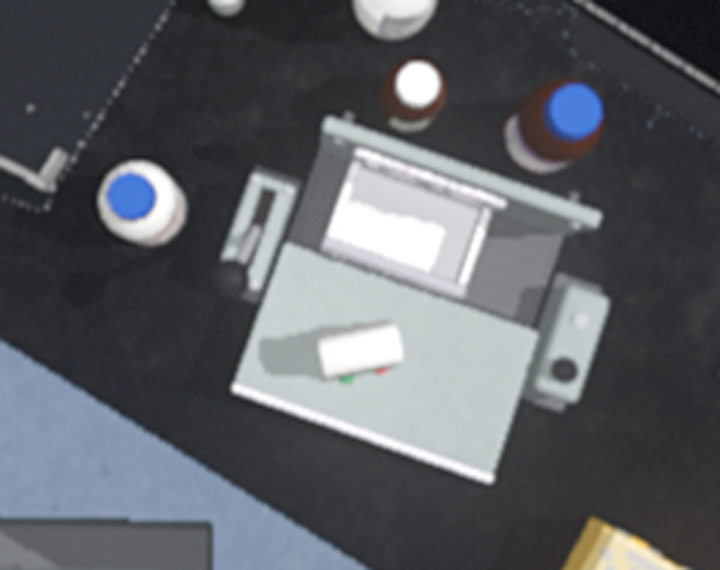

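The side crop shows the stand, with the timer on the deck at about (232,275), the lever knob at (300,115) and the squat bottle close behind the console. In the top crop the stand is yawed about -19°, and the lip runs from (235,390) to (492,482). Next I fit the stand pose.

```bash
cat >> h.py <<'E'
def fitstand(C,obs):
    from scipy.optimize import least_squares
    def T(p,X): c,s=np.cos(p[2]),np.sin(p[2]); return np.array([p[0]+c*X[0]-s*X[1],p[1]+s*X[0]+c*X[1],X[2]])
    f=lambda p:np.concatenate([proj(C[n],T(p,np.array(X)/1000.))-uv for n,X,uv in obs])
    r=least_squares(f,[.503,-.383,-.33],loss="soft_l1"); return r.x,r.fun
E
python3 - <<'E'
from h import *
np.set_printoptions(precision=4,suppress=True)
C={n:capture(n) for n in("side","top")}
t=lambda u,v:np.array([u/3+150,v/3+130]); s=lambda u,v:np.array([u/2.9+120,v/2.9+120])
obs=[("top",(-120,110,56),t(233,388)),("top",(-120,-110,56),t(492,483)),("top",(0,110,50),t(286,243)),("top",(0,-110,50),t(537,328)),
("top",(85,110,130),t(325,131)),("top",(85,-110,130),t(597,226)),
("side",(-120,-110,56),s(70,406)),("side",(-120,110,56),s(208,221)),("side",(85,-110,130),s(357,395)),
("top",(85,39,105),np.array([284.3,183.7])),("side",(85,39,105),np.array([264,214.5])),("top",(9.5,20,66),np.array([282,217.7])),("side",(9.5,20,66),np.array([228.9,227.7]))]
p,r=fitstand(C,obs);print(p,np.degrees(p[2]));print(r.reshape(-1,2))
for n in C:
  print(n,[(np.round(q["at"],1),round(q["conf"],2)) for q in place_of("lever_knob",n)],[(np.round(q["rect"]),round(q["conf"],2)) for q in search_frame("lab_timer",n)])
# timer corners on top: top face
c,sn=np.cos(p[2]),np.sin(p[2]);Rz=np.array([[c,-sn],[sn,c]])
for uv in [(318,352),(400,324),(404,352),(326,378)]:
    q=t(*uv);w=onz(C["top"],(q[1],q[0]),.108);print(uv,w,1000*Rz.T@(w[:2]-p[:2]))
q=np.array([266.1,251.1]);w=onz(C["top"],(q[1],q[0]),.05);print("timer",w,1000*Rz.T@(w[:2]-p[:2]))
w=onz(C["side"],(222.6,199.),.05);print("timer side",w,1000*Rz.T@(w[:2]-p[:2]))
for uv in [(212,331),(260,320)]:
    q=s(*uv);w=onz(C["side"],(q[1],q[0]),.05);print("timer side base",w,1000*Rz.T@(w[:2]-p[:2]))
k=Rz@np.array([-.11*np.sin(.4),.135])+p[:2];print("knob pred",k,.055+.11*np.cos(.4),[proj(C[n],[*k,.156]) for n in C])
q=t(232,275);w=onz(C["top"],(q[1],q[0]),.156);print("knob top",w,1000*Rz.T@(w[:2]-p[:2]))
E
```

```text
[ 0.5018 -0.3884 -0.3016] -17.282072158645207
[[ 0.7461 -0.8646]
 [ 1.3733 -2.8248]
 [-0.6775  0.2706]
 [ 1.2036  1.0321]
 [-2.0191  0.2628]
 [-0.2413 -0.0726]
 [ 1.4898  0.0327]
 [ 0.7043 -0.4659]
 [-2.2379  0.2286]
 [ 0.8461  1.5838]
 [ 1.2178  0.0247]
 [-0.6653  1.5693]
 [ 0.046  -0.4785]]
side [(array([161.3, 223.7]), 0.59)] [(array([189., 195., 210., 233.]), 0.67), (array([215., 210., 258., 266.]), 0.57), (array([216., 154., 244., 200.]), 0.16)]
top [(array([220.5, 227.6]), 0.77)] [(array([256., 239., 283., 257.]), 0.95), (array([229., 166., 347., 293.]), 0.17)]
(318, 352) [ 0.4501 -0.3124  0.108 ] [-71.8935  57.1531]
(400, 324) [ 0.4729 -0.3744  0.108 ] [-31.7975   4.7763]
(404, 352) [ 0.4518 -0.3778  0.108 ] [-50.9212  -4.8066]
(326, 378) [ 0.4307 -0.319   0.108 ] [-88.4862  45.1097]
timer [ 0.4394 -0.338   0.05  ] [-74.5931  29.5935]
timer side [ 0.4466 -0.3388  0.05  ] [-67.4972  30.913 ]
timer side base [ 0.4383 -0.3764  0.05  ] [-64.1703  -7.4034]
timer side base [ 0.4732 -0.3644  0.05  ] [-34.485   14.3556]
knob pred [ 0.501  -0.2467] 0.15631670934031736 [array([223.3155, 160.3794]), array([226.6018, 223.8494])]
knob top [ 0.5058 -0.2482  0.156 ] [-37.8627 135.0466]
```

```bash
python3 -c "
import cv2,numpy as np
cv2.imwrite('pics/full.png',cv2.resize(np.hstack([cv2.imread('pics/side0.png'),cv2.imread('pics/top0.png')]),(800,300),interpolation=3))"
```

```text
(no output)
```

View pics/full.png

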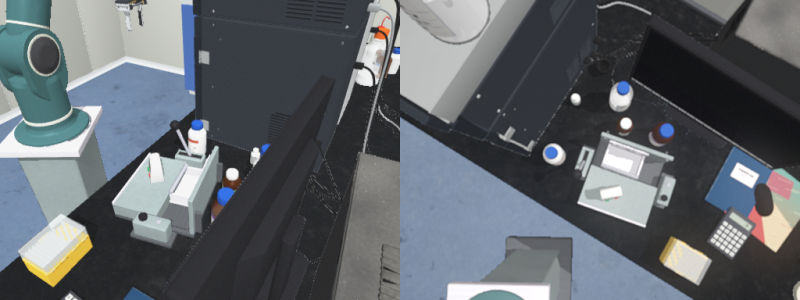

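The pictures show a tall cabinet to the left of the stand, its near corner at about world (.565,-.075), and a monitor behind. I approach the knob from its front.

Request:
servo_tool([
  [[3.5,-16.9,0.9],[0,0,6.5]],
  [[3.5,-16.9,0.9],[0,0,6.5]],
  [[3.5,-16.9,0.9],[0,0,6.5]],
  [[3.5,-16.9,0.9],[0,0,6.5]],
  [[3.5,-16.9,0.9],[0,0,6.5]],
  [[3.5,-16.9,0.9],[0,0,6.5]],
  [[3.5,-16.9,0.9],[0,0,6.5]],
  [[4.3,-23,0.9],[0,0,6.5]],
  [[4.3,-28,0.9],[0,0,6.5]],
  [[4.3,-28,0.9],[0,0,6.5]],
], grip=0, newtons=20)

```text
time_s: 2.75
eef_pos: [0.3548, -0.0395, 0.2503]
tcp_rot: [0.001, 0.151, 0.989, 0.0]
contact_force: [1.6, 0.0, 0.3]
finger_gap: 0.004
grasp_force: 0.0
```

Request:
servo_tool([
  [[1.5,-4,0],[0,0,0]],
  [[3,-7,0],[0,0,0]],
  [[3.8,-7.6,-1],[0,0,0]],
  [[3.8,-7.6,-2],[0,0,0]],
  [[3.8,-7.6,-3],[0,0,0]],
  [[3.8,-7.6,-3.6],[0,0,0]],
  [[3.8,-7.6,-3.6],[0,0,0]],
])

```text
time_s: 3.62
eef_pos: [0.4497, -0.2272, 0.1597]
tcp_rot: [-0.0, 0.15, 0.989, 0.0]
contact_force: [-0.0, -0.1, 1.6]
finger_gap: 0.004
grasp_force: 0.0
```

```bash
cat >> h.py <<'E'
P=np.array([.5018,-.3884,-.3016]); Rz=np.array([[np.cos(P[2]),-np.sin(P[2])],[np.sin(P[2]),np.cos(P[2])]])
def st(w): return np.round(1000*np.array([*(Rz.T@(np.array(w)[:2]-P[:2])),w[2]]),1)
def wd(s): return np.array([*(Rz@np.array(s[:2])/1000+P[:2]),s[2]/1000])
def delta(s):
    o=observe(); q=o["tcp_rot"]; a=rot(q)@[0,1,0]
    print("tcp stand",st(o["eef_pos"]),"close yaw rel stand y",np.degrees(np.arctan2(a[1],a[0])-P[2])-90,"units to target",np.round((wd(s)-o["eef_pos"])/.025,2),"force",np.round(o["contact_force"],1),"t",o["time_s"])
E
python3 - <<'E'
from h import *
delta([-75,135,160])
c=capture("side");print(st(c["position"]))
cv2.imwrite("pics/a.png",cv2.resize(c["image"][100:260,130:330,::-1],None,fx=3,fy=3,interpolation=2))
E
```

```text
tcp stand [-97.7 138.4 159.7] close yaw rel stand y -0.026700805991737298 units to target [ 0.82 -0.4   0.01] force [-0.  -0.1  1.6] t 3.625
[ 263.7 -561.9  638. ]
```

View pics/a.png

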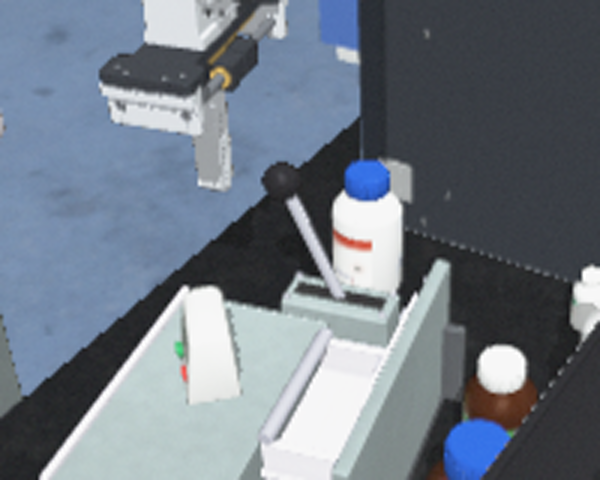

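The picture shows the closed fingers at crop (212,165), just in front of the knob at (282,180), with nothing between. I push along the stand's +x.

Request:
servo_tool([
  [[0.5,-0.2,0],[0,0,0]],
  [[1.0,-0.38,0],[0,0,0]],
  [[1.4,-0.5,0],[0,0,0]],
  [[1.8,-0.63,0],[0,0,0]],
  [[2.2,-0.75,0],[0,0,0]],
  [[2.6,-0.88,0],[0,0,0]],
  [[3.0,-1.0,0],[0,0,0]],
  [[3.5,-1.16,0],[0,0,0]],
  [[4.0,-1.32,0],[0,0,0]],
  [[4.4,-1.45,0],[0,0,0]],
])

```text
time_s: 4.92
eef_pos: [0.5603, -0.2638, 0.1595]
tcp_rot: [-0.001, 0.151, 0.989, 0.0]
contact_force: [-7.3, 2.4, -4.6]
finger_gap: 0.004
grasp_force: 2.9
```

Request:
servo_tool([
  [[0.15,-0.05,0],[0,0,0]],
  [[0.25,-0.08,0],[0,0,0]],
  [[0.25,-0.08,0],[0,0,0]],
])

```text
time_s: 5.3
eef_pos: [0.563, -0.2649, 0.1589]
tcp_rot: [-0.004, 0.151, 0.989, 0.001]
contact_force: [-26.0, 10.3, 11.0]
finger_gap: 0.004
grasp_force: 13.8
```

```bash
python3 - <<'E'
from h import *
delta([22,135,160])
C={n:capture(n) for n in("side","top")}
for n in C: print(n,[(np.round(q["at"],1),round(q["conf"],2)) for q in place_of("lever_knob",n)], proj(C[n],wd([43,135,156])), [(np.round(q["at"],1),round(q["conf"],2)) for q in place_of("carrier_bar",n)],proj(C[n],wd([9.5,20,89.5])))
cv2.imwrite("pics/b.png",cv2.resize(C["side"]["image"][100:290,110:360,::-1],None,fx=3,fy=3,interpolation=2))
E
```

```text
tcp stand [ 21.8 136.1 158.9] close yaw rel stand y -0.09851221383313202 units to target [-0.   -0.05  0.04] force [-26.   10.3  11. ] t 5.3
side [(array([165.8, 259.6]), 0.73), (array([252. , 295.9]), 0.39), (array([215.4, 263. ]), 0.35)] [259.4673004 166.3299382] [(array([216.7, 226.7]), 0.72)] [228.3450586 218.9505566]
top [] [239.48881693 186.6031292 ] [(array([216.2, 283.1]), 0.89)] [282.11260318 218.98304967]
```

View pics/b.png

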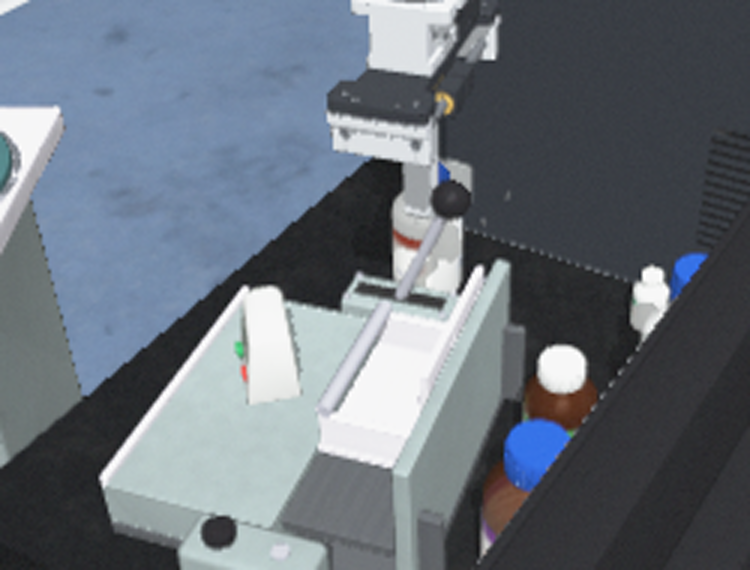

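The picture shows the lever leaning back with its knob at (450,198), and the carrier raised level with the deck. I back off and go over the timer.

Request:
servo_tool([
  [[-0.6,0.2,0],[0,0,0]],
  [[-1.6,0.4,0.3],[0,0,0]],
  [[-3.5,0.4,1.6],[0,0,8]],
  [[-4.8,-1,1.6],[0,0,17]],
  [[-4.8,-3,1.6],[0,0,27]],
  [[-4.8,-3,1.6],[0,0,37]],
  [[-4.8,-3,1.6],[0,0,37]],
])

```text
time_s: 6.48
eef_pos: [0.4463, -0.3413, 0.2001]
tcp_rot: [0.0, -0.17, 0.985, -0.0]
contact_force: [0.6, 0.3, -0.8]
finger_gap: 0.007
grasp_force: 0.0
```

Request:
servo_tool([
  [[0,0,0],[0,0,0]],
  [[0,0,0],[0,0,0]],
  [[0,0,0],[0,0,0]],
  [[0,0,0],[0,0,0]],
], grip=1)

```text
time_s: 6.98
eef_pos: [0.4463, -0.3406, 0.1999]
tcp_rot: [0.0, -0.171, 0.985, -0.0]
contact_force: [0.8, -0.5, -0.4]
finger_gap: 0.393
grasp_force: 0.0
```

```bash
python3 - <<'E'
from h import *
o=observe();w=np.array([.447,-.341,.08]);print(o["eef_pos"],o["finger_gap"],np.round((w-o["eef_pos"])/.025,2));delta([0,0,0])
C={n:capture(n) for n in("side","top")}
for n in C: print(n,[(np.round(q["at"],1),round(q["conf"],2)) for q in place_of("lever_knob",n)], proj(C[n],wd([43,135,156])), [(np.round(q["at"],1),round(q["conf"],2)) for q in place_of("lab_timer",n)],proj(C[n],[.4455,-.341,.05]))
cv2.imwrite("pics/c.png",np.hstack([cv2.resize(C[n]["image"][130:300,140:340,::-1],(400,340),interpolation=2) for n in C]))
E
```

```text
[ 0.44630743 -0.34058344  0.19993056] 0.3929038490545236 [ 0.03 -0.02 -4.8 ]
tcp stand [-67.2  29.2 199.9] close yaw rel stand y 36.94790496635609 units to target [ 2.22 -1.91 -8.  ] force [ 0.8 -0.5 -0.4] t 6.975
side [(array([252.4, 222.7]), 0.62), (array([168.4, 258.7]), 0.49)] [259.4673004 166.3299382] [(array([222.4, 200.2]), 0.68)] [198.41238453 223.25490272]
top [(array([183.1, 240.2]), 0.73)] [239.48881693 186.6031292 ] [] [267.41663829 248.58775023]
```

View pics/c.png

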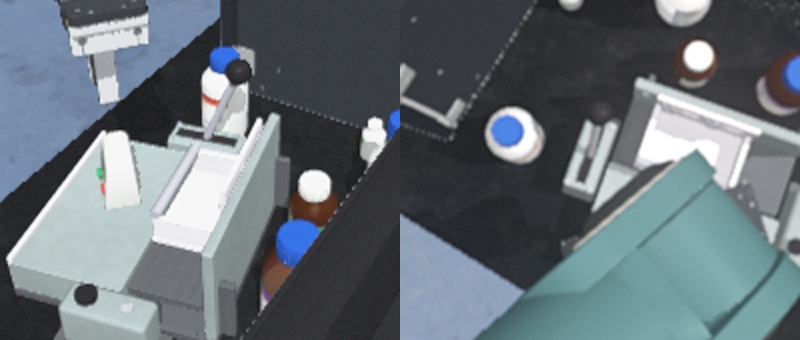

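The lever holds in its notch at side crop (238,72), and the carrier stays raised. The fingers are still opening.

Request:
servo_tool([
  [[0,0,-0.3],[0,0,0]],
  [[0,0,-0.6],[0,0,0]],
  [[0,0,-1.0],[0,0,0]],
  [[0,0,-1.4],[0,0,0]],
  [[0,0,-1.8],[0,0,0]],
  [[0,0,-2],[0,0,0]],
  [[0,0,-3],[0,0,0]],
  [[0,0,-4],[0,0,0]],
  [[0,0,-4.8],[0,0,0]],
  [[0,0,-4.8],[0,0,0]],
])

```text
time_s: 8.52
eef_pos: [0.4455, -0.3406, 0.079]
tcp_rot: [-0.001, -0.171, 0.985, 0.001]
contact_force: [-0.3, -0.2, 0.4]
finger_gap: 1.002
grasp_force: 0.0
```

Request:
servo_tool([
  [[0,0,0],[0,0,0]],
  [[0,0,0],[0,0,0]],
  [[0,0,0],[0,0,0]],
  [[0,0,0],[0,0,0]],
  [[0,0,0],[0,0,0]],
  [[0,0,0],[0,0,0]],
], grip=0.5, newtons=5)

```text
time_s: 9.28
eef_pos: [0.4467, -0.3413, 0.0806]
tcp_rot: [0.001, -0.171, 0.985, -0.001]
contact_force: [0.8, -0.9, 7.6]
finger_gap: 0.677
grasp_force: 4.9
```

Request:
servo_tool([
  [[-0.08,-0.3,0],[0,0,-3.7]],
  [[-0.18,-0.65,0],[0,0,-7.4]],
  [[-0.28,-1.0,0],[0,0,-11]],
  [[-0.37,-1.35,0],[0,0,-15]],
  [[-0.46,-1.7,0],[0,0,-19]],
  [[-0.56,-2.05,0],[0,0,-23]],
  [[-0.65,-2.4,0],[0,0,-27]],
  [[-0.75,-2.75,0],[0,0,-31]],
  [[-0.85,-3.1,0],[0,0,-35]],
  [[-0.94,-3.44,0],[0,0,-37]],
])

```text
time_s: 10.52
eef_pos: [0.4234, -0.426, 0.0801]
tcp_rot: [0.0, 0.151, 0.989, 0.001]
contact_force: [2.3, 6.1, 6.5]
finger_gap: 0.657
grasp_force: 5.0
```

Request:
servo_tool([
  [[0,0,0],[0,0,0]],
  [[0,0,0],[0,0,0]],
], grip=0.74)

```text
time_s: 10.78
eef_pos: [0.4227, -0.4265, 0.0798]
tcp_rot: [-0.0, 0.15, 0.989, 0.0]
contact_force: [-0.6, -0.4, -0.1]
finger_gap: 0.739
grasp_force: 0.0
```

```bash
python3 - <<'E'
from h import *
o=observe();print(o["finger_gap"],o["grasp_force"]);delta([-62,-60,80])
c=capture("side")
for q in place_of("lab_timer","side")[:2]: print(q, st(onz(c,q["at"],.05)))
cv2.imwrite("pics/d.png",cv2.resize(c["image"][130:300,110:330,::-1],None,fx=3,fy=3,interpolation=2))
E
```

```text
0.7393608032867739 0.0
tcp stand [-64.3 -59.9  79.8] close yaw rel stand y 0.006117844474019307 units to target [ 0.08 -0.03  0.01] force [-0.6 -0.4 -0.1] t 10.775
{'at': [251.7, 182.9], 'conf': 0.69} [-61.9 -61.7  50. ]
```

View pics/d.png

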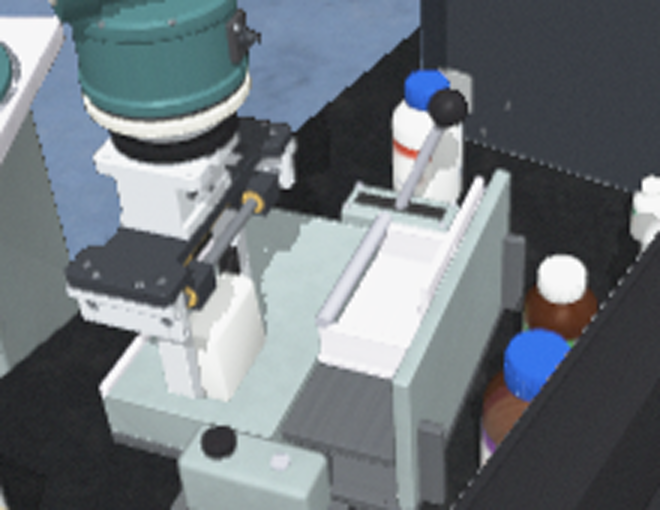

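The timer now stands straight at stand (-62,-61), clear of the carrier's path, and the fingers are free of it. I raise the tool, close it, and turn it 90° to push the carrier's -y cheek from outside.

Request:
servo_tool([
  [[0,0,1],[0,0,0]],
  [[0,0,3],[0,0,0]],
  [[0,0,4],[0,0,0]],
  [[0,0,4],[0,0,0]],
])

```text
time_s: 11.38
eef_pos: [0.4233, -0.4272, 0.1816]
tcp_rot: [0.001, 0.15, 0.989, -0.001]
contact_force: [1.0, 0.4, -1.2]
finger_gap: 0.736
grasp_force: 0.0
```

```bash
python3 - <<'E'
from h import *
o=observe();print(np.round(o["joint_pos"],2));delta([48,-62,180])
c=capture("side");print([ (q["at"],st(onz(c,q["at"],.05))) for q in place_of("lab_timer","side")[:2]])
E
```

```text
[ 0.21  0.51  0.71  1.74 -0.38  1.03  2.32]
tcp stand [-63.4 -60.4 181.6] close yaw rel stand y -0.010408215275901966 units to target [ 4.24 -1.39 -0.06] force [ 1.   0.4 -1.2] t 11.375
[([250.8, 186.7], array([-55.5, -57.1,  50. ]))]
```

Request:
servo_tool([
  [[1.5,-0.5,0],[0,0,10]],
  [[3,-1,0],[0,0,20]],
  [[4.2,-1.4,0],[0,0,20]],
  [[4.2,-1.4,0],[0,0,20]],
], grip=0, newtons=20)

```text
time_s: 11.98
eef_pos: [0.5289, -0.4613, 0.1775]
tcp_rot: [-0.001, -0.024, 1.0, 0.001]
contact_force: [-0.4, 0.6, -0.5]
finger_gap: 0.348
grasp_force: 0.0
```

```bash
python3 - <<'E'
from h import *
o=observe();print(np.round(o["joint_pos"],2));delta([48,-62,180])
E
```

```text
[ 0.3   0.67  0.58  1.46 -0.38  1.13  2.57]
tcp stand [ 47.5 -61.6 177.5] close yaw rel stand y 20.04977924698757 units to target [ 0.01 -0.02  0.1 ] force [-0.4  0.6 -0.5] t 11.975
```

Request:
servo_tool([
  [[0,0,0],[0,0,-10]],
  [[0,0,0],[0,0,-20]],
  [[0,0,0],[0,0,-30]],
  [[0,0,0],[0,0,-40]],
  [[0,0,0],[0,0,-50]],
  [[0,0,0],[0,0,-60]],
  [[0,0,0],[0,0,-70]],
  [[0,0,0],[0,0,-80]],
  [[0,0,0],[0,0,-90]],
  [[0,0,0],[0,0,-100]],
])

```text
time_s: 13.22
eef_pos: [0.5267, -0.4616, 0.1789]
tcp_rot: [-0.001, 0.753, 0.658, -0.0]
contact_force: [-0.1, -1.3, 0.3]
finger_gap: 0.004
grasp_force: 0.0
```

Request:
servo_tool([
  [[0,0,0],[0,0,-10]],
  [[0,0,-1],[0,0,-10]],
  [[0,0,-2],[0,0,-10]],
  [[0,0,-3],[0,0,-10]],
  [[0,0,-3.8],[0,0,-10]],
  [[0,0,-3.8],[0,0,-10]],
])

```text
time_s: 13.98
eef_pos: [0.5271, -0.4614, 0.0831]
tcp_rot: [-0.001, 0.805, 0.593, -0.0]
contact_force: [-0.8, 0.0, 0.2]
finger_gap: 0.005
grasp_force: 0.0
```

```bash
python3 - <<'E'
from h import *
o=observe();print(np.round(o["joint_pos"],2),o["finger_gap"]);delta([48,-21,84])
c=capture("side");print([ (q["at"],proj(c,wd([9.5,20,89.5]))) for q in place_of("carrier_bar","side")[:2]])
cv2.imwrite("pics/e.png",cv2.resize(c["image"][130:300,110:330,::-1],None,fx=3,fy=3,interpolation=2))
E
```

```text
[ 0.11  0.92  0.93  1.53 -0.79  1.11  0.92] 0.004631948320897193
tcp stand [ 45.8 -62.2  83.1] close yaw rel stand y -90.03649420057303 units to target [0.57 1.55 0.04] force [-0.8  0.   0.2] t 13.975
[([220.4, 226.5], array([228.3450586, 218.9505566]))]
```

View pics/e.png

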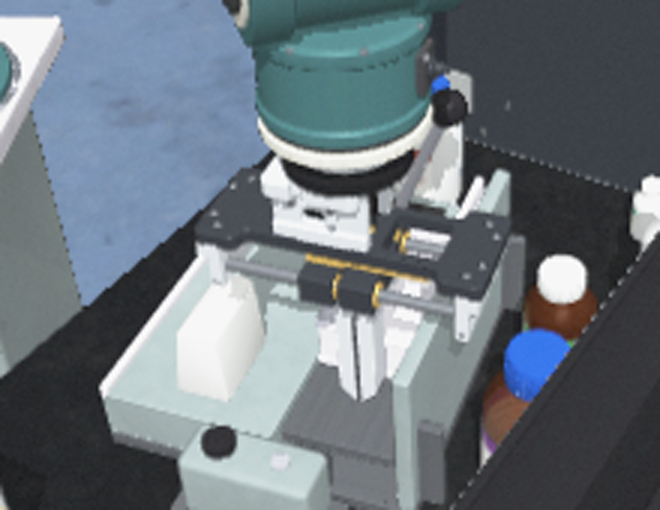

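The closed fingers stand at crop (362,390), just outside the carrier's right cheek. The timer is upright and clear. I push towards +y slowly.

Request:
servo_tool([
  [[0.14,0.46,0],[0,0,0]],
  [[0.17,0.54,0],[0,0,0]],
  [[0.19,0.62,0],[0,0,0]],
  [[0.22,0.7,0],[0,0,0]],
  [[0.24,0.78,0],[0,0,0]],
  [[0.24,0.78,0],[0,0,0]],
])

```text
time_s: 14.82
eef_pos: [0.5338, -0.4427, 0.0854]
tcp_rot: [0.001, 0.806, 0.592, -0.0]
contact_force: [-0.3, -4.4, 2.6]
finger_gap: 0.004
grasp_force: 2.2
```

```bash
python3 - <<'E'
from h import *
delta([46,-21,84])
c=capture("side");print([ (q["at"],q["conf"]) for q in place_of("carrier_bar","side")[:2]],[ (q["at"],q["conf"]) for q in place_of("carrier_hole","side")[:2]])
E
```

```text
tcp stand [ 46.7 -42.4  85.4] close yaw rel stand y -90.05040563795212 units to target [ 0.23  0.83 -0.06] force [-0.3 -4.4  2.6] t 14.825
[([218.3, 229.2], 0.6)] [([222.1, 259.2], 0.65), ([165.0, 256.4], 0.36)]
```

Request:
servo_tool([
  [[0.04,0.12,0],[0,0,0]],
  [[0.08,0.25,0],[0,0,0]],
  [[0.12,0.38,0],[0,0,0]],
  [[0.16,0.5,0],[0,0,0]],
  [[0.2,0.62,0],[0,0,0]],
  [[0.23,0.74,0],[0,0,0]],
  [[0.26,0.84,0],[0,0,0]],
  [[0.26,0.84,0],[0,0,0]],
])

```text
time_s: 15.98
eef_pos: [0.5401, -0.4217, 0.0853]
tcp_rot: [0.0, 0.806, 0.592, -0.0]
contact_force: [-1.7, -4.8, 5.1]
finger_gap: 0.004
grasp_force: 2.5
```

```bash
python3 - <<'E'
from h import *
delta([46,-21,84])
c=capture("side");print([ (q["at"],q["conf"]) for q in place_of("carrier_bar","side")[:2]],[ (q["at"],q["conf"]) for q in place_of("carrier_hole","side")[:2]])
for X in ([9.5,46,89.5],[79.5,46,110],[9.5,20,89.5],[79.5,20,110]): print(X,proj(c,wd(X)))
E
```

```text
tcp stand [ 46.4 -20.4  85.3] close yaw rel stand y -90.05402755898304 units to target [-0.02 -0.02 -0.05] force [-1.7 -4.8  5.1] t 15.975
[([211.7, 234.5], 0.71)] [([216.2, 263.8], 0.92), ([208.5, 229.9], 0.46)]
[9.5, 46, 89.5] [232.6389737  211.38272248]
[79.5, 46, 110] [263.64515123 210.1164855 ]
[9.5, 20, 89.5] [228.3450586 218.9505566]
[79.5, 20, 110] [259.94437564 217.94383008]
```

Request:
servo_tool([
  [[-0.15,-0.4,0],[0,0,0]],
  [[-0.15,-0.4,1],[0,0,0]],
  [[-0.15,-0.4,3],[0,0,0]],
  [[0.2,1.5,3],[0,0,0]],
  [[0.48,2.62,3],[0,0,0]],
  [[0.48,2.62,3],[0,0,0]],
])

```text
time_s: 16.88
eef_pos: [0.5537, -0.3534, 0.1612]
tcp_rot: [-0.0, 0.805, 0.594, 0.001]
contact_force: [-0.3, -0.7, 0.2]
finger_gap: 0.007
grasp_force: 0.0
```

```bash
python3 - <<'E'
from h import *
delta([38,46,84])
c=capture("side");print([ (q["at"],q["conf"]) for q in place_of("carrier_bar","side")[:2]],[ (q["at"],q["conf"]) for q in place_of("carrier_hole","side")[:2]])
cv2.imwrite("pics/f.png",cv2.resize(c["image"][140:270,170:330,::-1],None,fx=4,fy=4,interpolation=2))
E
```

```text
tcp stand [ 39.1  48.9 161.2] close yaw rel stand y -89.84689053104235 units to target [-0.08 -0.1  -3.09] force [-0.3 -0.7  0.2] t 16.875
[([211.3, 231.3], 0.87)] [([213.6, 262.7], 0.59)]
```

View pics/f.png

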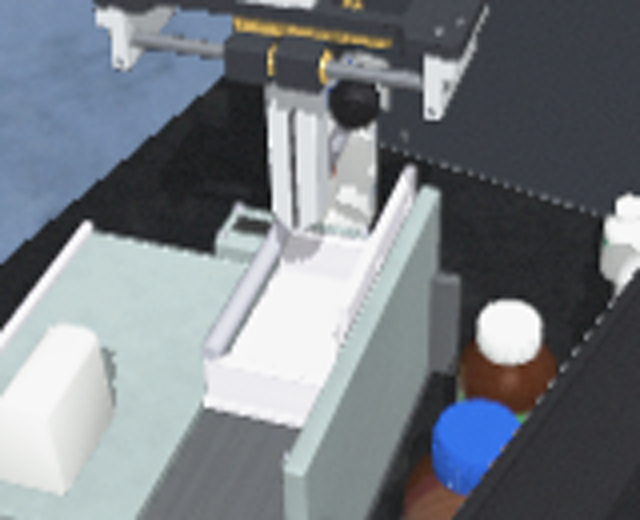

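The fingers at crop (297,225) are above the opening, behind the bar. Lever and timer are fine. I lower the fingers and start drawing forward.

Request:
servo_tool([
  [[-0.1,-0.1,-1],[0,0,0]],
  [[-0.1,-0.1,-2],[0,0,0]],
  [[-0.1,-0.1,-3.05],[0,0,0]],
  [[-0.1,-0.1,-3.05],[0,0,0]],
])

```text
time_s: 17.52
eef_pos: [0.5488, -0.3585, 0.0821]
tcp_rot: [-0.001, 0.806, 0.592, -0.001]
contact_force: [0.7, -0.1, 0.8]
finger_gap: 0.007
grasp_force: 0.0
```

Request:
servo_tool([
  [[-0.19,0.06,0],[0,0,0]],
  [[-0.38,0.12,0],[0,0,0]],
  [[-0.48,0.15,0],[0,0,0]],
  [[-0.57,0.18,0],[0,0,0]],
  [[-0.67,0.21,0],[0,0,0]],
  [[-0.76,0.24,0],[0,0,0]],
  [[-0.86,0.27,0],[0,0,0]],
  [[-0.86,0.27,0],[0,0,0]],
])

```text
time_s: 18.52
eef_pos: [0.5286, -0.3516, 0.0842]
tcp_rot: [0.0, 0.805, 0.593, 0.0]
contact_force: [4.5, -1.1, 3.3]
finger_gap: 0.007
grasp_force: 2.3
```

```bash
python3 - <<'E'
from h import *
delta([-73,46,84])
c=capture("side");print([ (q["at"],q["conf"]) for q in place_of("carrier_bar","side")[:2]],[ (q["at"],q["conf"]) for q in place_of("carrier_hole","side")[:2]])
E
```

```text
tcp stand [14.6 43.1 84.2] close yaw rel stand y -90.02852502171561 units to target [-3.31  1.15 -0.01] force [ 4.5 -1.1  3.3] t 18.525
[([208.4, 226.5], 0.88)] [([213.6, 258.1], 0.8), ([166.8, 257.8], 0.39)]
```

It's coming off freely at about 4.6 N, so I continue.

Request:
servo_tool([
  [[-0.35,0.11,0],[0,0,0]],
  [[-0.7,0.22,0],[0,0,0]],
  [[-1.05,0.33,0],[0,0,0]],
  [[-1.4,0.44,0],[0,0,0]],
  [[-1.75,0.55,0],[0,0,0]],
  [[-2.1,0.66,0],[0,0,0]],
  [[-2.45,0.77,0],[0,0,0]],
  [[-2.8,0.88,0],[0,0,0]],
  [[-3.15,0.98,0],[0,0,0]],
  [[-3.35,1.04,0],[0,0,0]],
])

```text
time_s: 19.92
eef_pos: [0.4439, -0.3254, 0.0838]
tcp_rot: [-0.0, 0.806, 0.592, 0.0]
contact_force: [3.8, -0.8, -0.9]
finger_gap: 0.005
grasp_force: 1.5
```

```bash
python3 - <<'E'
from h import *
delta([-73,46,84])
c=capture("side");q=place_of("carrier_bar","side");print(q[:1],proj(c,wd([-92,46,88])), st(onz(c,q[0]["at"],.088)))
cv2.imwrite("pics/g.png",cv2.resize(c["image"][130:300,110:330,::-1],None,fx=3,fy=3,interpolation=2))
E
```

```text
tcp stand [-74.   43.   83.8] close yaw rel stand y -90.05431368748029 units to target [0.07 0.1  0.01] force [ 3.8 -0.8 -0.9] t 19.925
[{'at': [203.2, 189.0], 'conf': 0.82}] [190.07149665 203.38436771] [-94.6  45.9  88. ]
```

View pics/g.png

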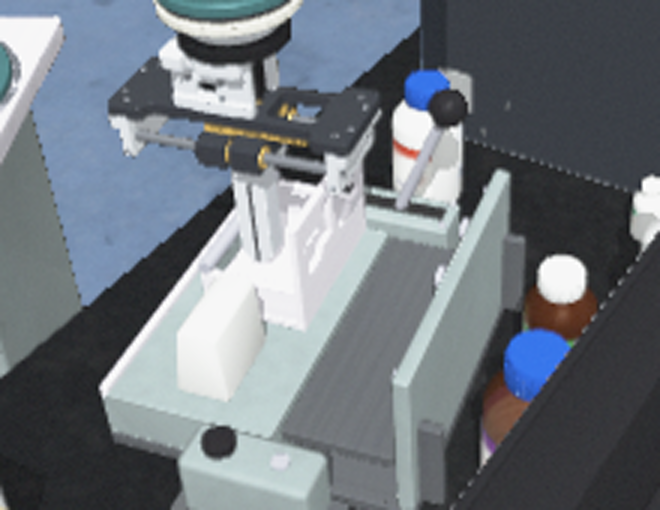

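The carrier stands wholly on the deck: its rear corner at (303,328) is clear of the deck's edge, and the bar measures at stand (-94,46). The timer is beside it, upright, and the lever is in its notch. I withdraw.

Request:
servo_tool([
  [[0.4,-0.12,0],[0,0,0]],
  [[0.4,-0.12,0.5],[0,0,0]],
  [[0.4,-0.12,2],[0,0,0]],
  [[0.4,-0.12,4],[0,0,0]],
  [[0.4,-0.12,6],[0,0,0]],
  [[0.4,-0.12,7],[0,0,0]],
  [[-1,2,8],[0,0,0]],
  [[-2,5,8],[0,0,0]],
  [[-3,7,8],[0,0,0]],
  [[-3,7,8],[0,0,0]],
])

```text
time_s: 21.28
eef_pos: [0.3776, -0.1705, 0.2852]
tcp_rot: [-0.007, 0.807, 0.591, -0.002]
contact_force: [0.1, 0.3, -0.2]
finger_gap: 0.002
grasp_force: 0.0
```

```bash
python3 - <<'E'
from h import *
C={n:capture(n) for n in("side","top")}
cv2.imwrite("pics/z.png",np.hstack([cv2.resize(C[n]["image"][130:300,140:340,::-1],(400,340),interpolation=2) for n in C]))
delta([0,0,0])
E
```

```text
tcp stand [-184.2  172.8  285.5] close yaw rel stand y -90.12214306744572 units to target [  4.98  -8.79 -11.42] force [0.6 0.1 0.1] t 21.375
```

View pics/z.png

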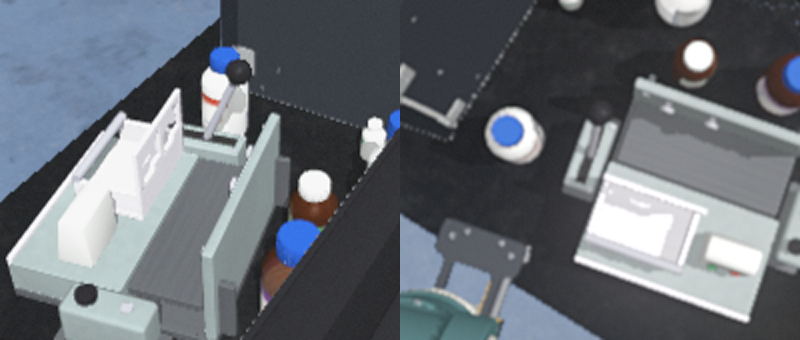

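Both views show the carrier wholly on the deck, the timer upright at the right end, the lever in its notch, the bottles where they were, and the arm clear of everything.

```bash
python3 -c "
from station import *
print(hand_in())"
```

```text
the job is handed in; nothing more can be done
None
```

The job is handed in at about 21 s: the carrier is off its screws with its whole foot on the deck, the timer stands upright at the deck's free end, the lever is in its notch, and the bottles look undisturbed; no verdict came back.

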